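# Sort the pantry jars behind the rack's rail

## Task

The yellow-lidded jar stands in the wrong bay of the jar rack and the red- and blue-lidded ones are still out on the worktop; put all three where they belong: lift each one, upright, clear over the rails and dividers, and stand it flat on the floor of the bay whose clips match its lid. Lower each jar until it is on the board or just above it before letting go, and leave the bottle, the tin, the bowl and the white-lidded jar standing where they are.

Things in the scene. Friction and masses are not known exactly. Their poses are not given: they have to be found in the camera images.
- rack: wooden rack fixed to the worktop, 131 mm in x, 352 in y; origin: middle of its underside; x across the rails, away from the robot; y along them. Board top 15 mm up. Rails 8 mm thick, front (-x) and back (+x), and 6 mm end walls stand 40 mm above the board. 115 mm between rails. Three dividers 4 mm thick, 20 high, make four bays (pitch 85 mm, clear width 81 to 83).
- bay_red: rack bay with red clips, any of the four places; origin: middle of the bay's floor (board top), axes as the rack's. Fixed red plastic clips 44 mm long sit on the front and back rails (x = -61.5, +61.5 mm), tops 43 mm above the floor, 3 mm proud of the rails' outer faces. Home of the red-lidded jar.
- bay_blue: rack bay with blue clips, any of the four places; origin: middle of the bay's floor (board top), axes as the rack's. Fixed blue plastic clips 44 mm long sit on the front and back rails (x = -61.5, +61.5 mm), tops 43 mm above the floor, 3 mm proud of the rails' outer faces. Home of the blue-lidded jar.
- bay_yellow: rack bay with yellow clips, any of the four places; origin: middle of the bay's floor (board top), axes as the rack's. Fixed yellow plastic clips 44 mm long sit on the front and back rails (x = -61.5, +61.5 mm), tops 43 mm above the floor, 3 mm proud of the rails' outer faces. Home of the yellow-lidded jar.
- bay_white: rack bay with white clips, any of the four places; origin: middle of the bay's floor (board top), axes as the rack's. Fixed white plastic clips 44 mm long sit on the front and back rails (x = -61.5, +61.5 mm), tops 43 mm above the floor, 3 mm proud of the rails' outer faces. The white-lidded jar already stands here.
- jar_red: rust-brown storage jar with a red lid, to be put away; round, body diameter 56 mm up to 65 mm height, then a shoulder; 95 mm tall with its lid (lid 16 mm high, diameter 50 mm); about 0.3 kg, 0.2 to 0.45; origin: centre of its underside, z up. Starts on the worktop, beside the bottle or the tin.
- jar_blue: cream storage jar with a blue lid, to be put away; round, body diameter 52 mm up to 70 mm height, then a shoulder; 100 mm tall with its lid (lid 16 mm high, diameter 47 mm); about 0.3 kg, 0.2 to 0.45; origin: centre of its underside, z up. Starts on the worktop, beside the bottle or the tin.
- jar_yellow: olive-green storage jar with a yellow lid, to be put away; round, body diameter 48 mm up to 78 mm height, then a shoulder; 108 mm tall with its lid (lid 16 mm high, diameter 43 mm); about 0.3 kg, 0.2 to 0.45; origin: centre of its underside, z up. Starts misplaced in the bay with blue clips.
- jar_white: bystander: dark brown jar with a white lid, 54 mm diameter, 100 mm tall, standing in the white bay; origin: centre of its underside.
- bottle: bystander: amber bottle with a black cap, 60 mm diameter, 180 mm tall, standing on the worktop among the jars; origin: centre of its underside.
- tin: bystander: food tin with a green band, 68 mm diameter, 105 mm tall, standing on the worktop among the jars; origin: centre of its underside.
- bowl: bystander: blue bowl, 120 mm across, 60 mm tall, on the worktop to the left of the rack; origin: centre of its underside.

How it is judged:
By the outcome, as a careful person would: the job done as asked, in the order asked, and still so for the second after the job is handed in, with the robot touching nothing.
It also fails if it takes over 67 s, if anything falls off the work surface, if the arm or the gripper's body presses on something with over 40 N, if the wrist force passes 120 N, or if a joint passes its speed limit or range.

## Robot

A 6-joint arm with a two-finger parallel gripper is mounted at the origin on the work surface. World frame = base frame: x ahead of the robot, y to its left, z up, the work surface at z = 0. Lengths are in mm, angles in rad, forces in N, time in s.
With the tool pointing down it reaches from about 350 to 975 mm from the base axis. Payload 7.1 kg.
Tool frame: the origin (TCP) lies between the finger pads; the fingertips stand 17 mm ahead of it and the grasp point (between the pads) lies 2 mm behind it; z points along the fingers, y is the line along which they close (so a half turn about z gives the same grasp; the last joint's range is limited). The gripper opens to 88 mm and grips with 3 to 60 N. Pads are 20 mm wide; open, the fingers measure 115 mm over their backs; the gripper's body (75 mm by 178 mm) begins 61 mm behind the grasp point.
Start: joints at [-0.019, 0.423, 1.63, -0, 1.089, -0.019], TCP at [624.984, 0.026, 239.675] pointing down, gripper open.
Joint ranges: [-3, 3], [-0.9, 2.11], [0.09, 2.58], [-1.31, 4.45], [0.11, 2.69], [-2.54, 2.54]. Speed limits (rad/s): [2.39, 2.39, 3.01, 3.14, 3.14, 3.14].

## Interface

Orientations are given as a rotation vector (axis times angle).
In Python, from workcell import ctrl gives the robot as it stands.
- The arm moves only by the shell command python3 jog.py 'ROWS' [OPENING]. ROWS is a JSON object with one list for each field, all of the same length, 1 to 5, a row being the entries at one place: tx, ty, tz (the shift in units of 25 mm), rx, ry, rz (a rotation vector in rad); each row shifts and turns the commanded pose from where the row before left it, along the tool's axes as they then stand; what a row does not reach is not made up. A row lasts 1/12 s, in which the tool goes at most 41.7 mm and 0.125 rad, less where a joint would pass 70% of its speed; a pose out of reach is approached as far as the arm can. OPENING is the finger opening in mm, set as the command begins (- or left out keeps the last). The fingers move at their own pace and stop on an object; the grip force is fixed at half the most. Time passes only in rows, so rows that do not move let the fingers close. It prints the time, the measured TCP pose, the force, the opening and the grip force at its end. Input that does not fit is refused with a message, and nothing moves.
- ctrl.get_obs(): the state, without advancing time (a new reading comes with each control period).
- ctrl.get_image(name): name is "scene" or "side" or "wrist"; returns a dict with "img" (400x640x3 uint8, red, green, blue), "fx", "fy", "cx", "cy" (pixels), "k1" (the pictures are not rectified: a ray, as slopes to the right and down, at radius r is drawn at 1 + k1 r^2 times it, then the intrinsics apply), "R" (3x3) and "t" (3): a world point X has camera coordinates R X + t. Camera axes: x right, y down, z forward; pixel columns grow to the right and rows downward; lengths in mm; the calibration is good to about 2 mm. A picture is of the moment at which its call begins. There is no depth.
- ctrl.close_job(): hands the job in; it is judged then, once.
The state is a dict: "t": time; "qpos": joint angles; "qvel": joint speeds; "joint_torque": joint torques, N m; "ee_pos": TCP position; "orientation": TCP orientation; "ft_force": force on the tool from outside, world axes, zero at the start; "moment": the same for the moment, N m; "width": finger opening in mm; "grasp_force": force on a finger pad.
Only numpy, scipy, OpenCV 4.12 (cv2) and the standard library are available. Lean on these libraries where they do the work, as an engineer would, in place of code of your own. Each camera call takes 0.05 s, during which the arm holds its last target. There are 200 camera calls.

## Working session

There is one attempt and no reset: what is moved stays moved. The work goes in short steps, Python scripts to look and compute and a shell command to move; the robot and the scene stay as the last step left them, time stands still between calls to the robot, and variables do not carry over. Pictures are saved under pics/ and viewed, at most 10 in all, crops included, and the job is handed in when it is done.

```bash
ls; mkdir -p pics
python3 - <<'E'
from workcell import ctrl
import cv2,numpy as np
for n in ["scene","side"]:
    d=ctrl.get_image(n); cv2.imwrite(f"pics/{n}0.png",d["img"][:,:,::-1]); print(n,d["fx"],d["cx"],d["cy"],d["k1"],(-d["R"].T@d["t"]).round(),d["R"].round(2).tolist())
print(ctrl.get_obs())
E
```

```text
jog.py
pics
workcell.py
scene 468.76590933925104 322.5181004991604 196.33351004012476 -0.10360742726847146 [1286.  481.  706.] [[-0.5, 0.86, 0.0], [0.52, 0.31, -0.8], [-0.69, -0.4, -0.6]]
side 402.4423751903559 319.9454350858689 194.28452947217255 0.0009149769197541872 [ 373. -881.  733.] [[0.98, -0.18, 0.01], [-0.09, -0.57, -0.81], [0.15, 0.8, -0.58]]
{'t': 0.1, 'qpos': array([-1.89988475e-02,  4.23749404e-01,  1.63059940e+00,  1.47453434e-05,
        1.08861742e+00, -1.89779596e-02]), 'qvel': array([-0.00045419, -0.00248583, -0.00354368, -0.00038081, -0.00035746,
        0.00141319]), 'joint_torque': array([ 6.49496542e-04, -5.45618248e+01, -2.74323839e+01,  6.46709581e-02,
        1.88581715e-02,  1.54216096e-06]), 'ee_pos': array([6.24521377e+02, 3.93576311e-02, 2.38994367e+02]), 'orientation': array([-2.22076591e+00, -2.22070432e+00,  1.48116435e-03]), 'ft_force': array([ 0.37319479, -0.34456632, -0.29634893]), 'moment': array([-0.04593841,  0.01459943,  0.00727516]), 'grasp_force': 0.0, 'width': 87.80304830266975}
```
Time 67 s total; each camera 0.05 s. Ok.

View pics/scene0.png

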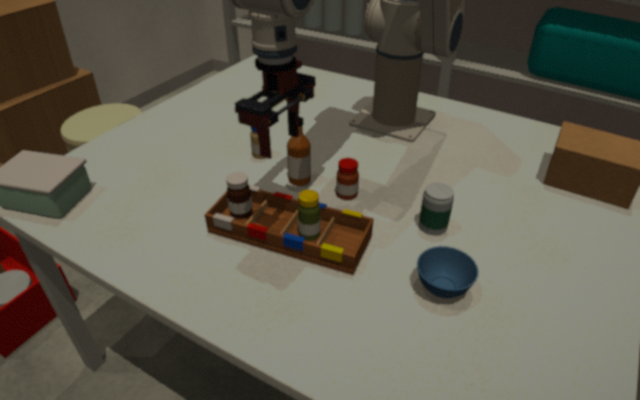

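View pics/side0.png

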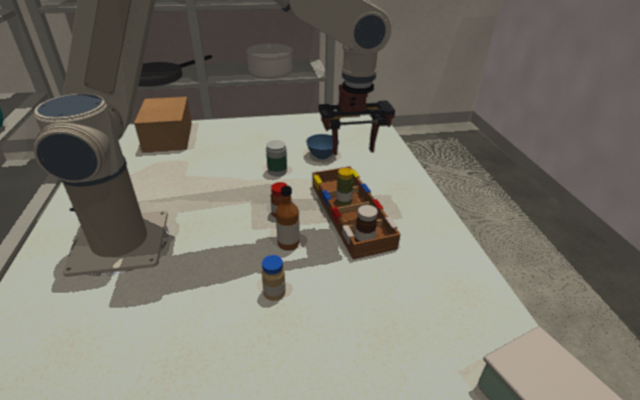

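The scene view shows the bays white/red/blue/yellow from left (240,200) to right (345,235). The yellow jar is in blue at (308,215), the red jar at (347,178), and the blue jar behind a finger at (258,145). In the side view the blue jar is at (273,278), and the red one at (280,195) is half hidden by the bottle at (288,220).

Create h.py:
```python
from workcell import ctrl
import cv2,numpy as np
def shot(n,save=None):
    d=ctrl.get_image(n)
    if save: cv2.imwrite(f"pics/{save}.png",d["img"][:,:,::-1])
    return d
def ray(d,uv):
    xd=np.array([(uv[0]-d["cx"])/d["fx"],(uv[1]-d["cy"])/d["fy"]]); x=xd.copy()
    for _ in range(20): x=xd/(1+d["k1"]*(x@x))
    v=d["R"].T@np.array([x[0],x[1],1.]); return -d["R"].T@d["t"],v/np.linalg.norm(v)
def plane(d,uv,z):
    o,v=ray(d,uv); return o+v*(z-o[2])/v[2]
def proj(d,X):
    c=d["R"]@np.asarray(X,float)+d["t"]; x=c[:2]/c[2]; x=x*(1+d["k1"]*(x@x)); return np.array([x[0]*d["fx"]+d["cx"],x[1]*d["fy"]+d["cy"]])
def tri(*obs):
    A=np.zeros((3,3));b=np.zeros(3);L=[]
    for d,uv in obs:
        o,v=ray(d,uv);P=np.eye(3)-np.outer(v,v);A+=P;b+=P@o;L.append((o,P))
    X=np.linalg.solve(A,b); return X,[round(float(np.linalg.norm(P@(X-o))),1) for o,P in L]
H={"red":[(0,4),(176,180)],"yellow":[(22,32)],"blue":[(106,122)]}
def blobs(d,c,smin=150,vmin=70,amin=12):
    h=cv2.cvtColor(d["img"],cv2.COLOR_RGB2HSV); m=0
    for a,b in H[c]: m=m|cv2.inRange(h,(a,smin,vmin),(b,255,255))
    n,l,s,ce=cv2.connectedComponentsWithStats(m)
    return [(s[i].tolist(),ce[i].round(1).tolist()) for i in range(1,n) if s[i][4]>=amin]
```

Run:
```python
from h import *
for n in ["scene","side"]:
    d=shot(n)
    for c in H:
        print(n,c)
        for b in blobs(d,c): print("  ",b)
```

```text
scene red
   ([339, 158, 19, 13, 180], [347.7, 164.0])
   ([274, 192, 18, 8, 57], [283.4, 195.3])
   ([248, 224, 19, 9, 100], [257.2, 227.9])
   ([0, 227, 19, 16, 92], [8.9, 234.7])
   ([0, 256, 40, 55, 491], [18.2, 275.3])
scene yellow
   ([299, 189, 19, 18, 272], [308.1, 197.7])
   ([343, 209, 19, 9, 96], [351.9, 213.0])
   ([321, 243, 23, 18, 303], [331.3, 251.4])
scene blue
   ([320, 204, 5, 3, 12], [321.9, 205.1])
   ([284, 234, 20, 9, 93], [293.6, 237.7])
side red
   ([272, 183, 15, 12, 105], [277.5, 187.2])
   ([373, 200, 9, 9, 41], [377.0, 203.8])
   ([332, 207, 9, 11, 54], [336.0, 211.6])
side yellow
   ([338, 168, 21, 12, 176], [346.8, 173.4])
   ([314, 175, 8, 14, 70], [317.0, 180.0])
side blue
   ([362, 184, 7, 8, 31], [365.0, 187.5])
   ([322, 191, 9, 8, 39], [326.1, 194.7])
   ([262, 255, 20, 16, 248], [271.8, 262.9])
```

Run:
```python
from h import *
d=shot("wrist"); cv2.imwrite("pics/w0.png",d["img"][:,:,::-1]); print(d["fx"],d["k1"],-d["R"].T@d["t"],d["R"].round(2).tolist())
```

```text
339.7680051595428 -0.026998224306719026 [625.84931485  75.11698061 383.61545565] [[1.0, 0.0, -0.0], [0.0, -0.96, 0.28], [-0.0, -0.28, -0.96]]
```

View pics/w0.png

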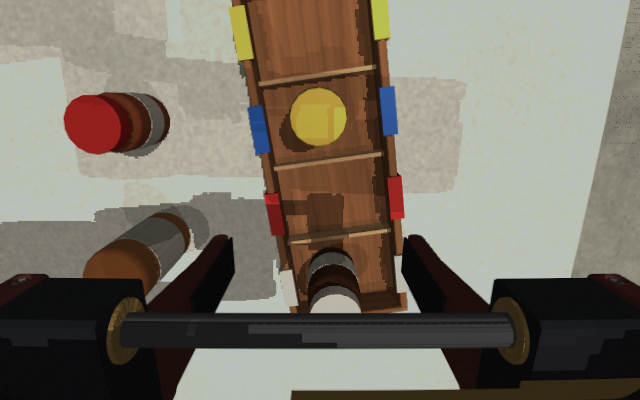

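The wrist view shows red lid (92,125), yellow lid (318,117), white lid (335,300), bottle (140,255), and clip pairs: yellow (242,33)/(380,18), blue (259,130)/(388,110), red (274,215)/(396,197).

Run:
```python
from h import *
S,D,W=shot("scene"),shot("side"),shot("wrist")
print("wrist blobs")
for c in H: print(c,[b for b in blobs(W,c) if b[0][4]>60])
for nm,o in {"redlid":[(S,(347.7,164)),(D,(279,187.2))],"yellid":[(S,(308.1,197.7)),(D,(346.8,173.4))],
 "redclipB":[(S,(257.2,227.9)),(D,(377,203.8))],"redclipF":[(S,(283.4,195.3)),(D,(336,211.6))],
 "blueclipB":[(S,(293.6,237.7)),(D,(365,187.5))],"yelclipF":[(S,(351.9,213)),(D,(317,180))]}.items():
    X,e=tri(*o); print(nm,X.round(1),e)
# plane casts
print("bluejar lid side z92",plane(D,(271.8,262.9),92).round(), "bluejar base",plane(D,(273.5,298),0).round())
print("bottle cap side",plane(D,(286,192),172).round(),"base side",plane(D,(288,247),0).round(),"bottle scene base",plane(S,(299,184),0).round())
print("tin side",plane(D,(276,145),105).round(),"scene",plane(S,(437,190),105).round())
print("whitelid scene",plane(S,(237,181),108).round(),"side",plane(D,(367,213),108).round())
```

```text
wrist blobs
red [([64, 95, 58, 59, 2711], [92.9, 123.4]), ([387, 175, 17, 45, 603], [394.9, 197.2]), ([264, 193, 21, 42, 566], [274.1, 213.3])]
yellow [([370, 0, 19, 41, 640], [379.1, 19.3]), ([229, 5, 25, 57, 871], [240.8, 32.6]), ([290, 87, 56, 59, 2588], [317.6, 116.0])]
blue [([379, 87, 18, 49, 686], [387.4, 110.6]), ([248, 106, 22, 48, 666], [258.5, 129.2])]
redlid [433.3  57.9  89.6] [0.7, 0.7]
yellid [627.5  63.7 114.8] [1.7, 1.7]
redclipB [702.  -16.   54.2] [1.1, 1.1]
redclipF [579.3 -32.5  54.7] [0.2, 0.2]
blueclipB [689.5  67.8  54.7] [0.7, 0.7]
yelclipF [554.8 133.3  52.9] [0.1, 0.1]
bluejar lid side z92 [ 389. -237.   92.] bluejar base [ 386. -258.    0.]
bottle cap side [440. -85. 172.] base side [438. -93.   0.] bottle scene base [459. -68.   0.]
tin side [445. 279. 105.] scene [448. 285. 105.]
whitelid scene [ 646. -109.  108.] side [ 639. -117.  108.]
```

```bash
cat >> h.py <<'E'
def tool(P,yaw=None):
    "world target -> shift in tool axes (current orientation)"
    from scipy.spatial.transform import Rotation as Ro
    o=ctrl.get_obs(); R=Ro.from_rotvec(o["orientation"]).as_matrix()
    return (R.T@(np.asarray(P,float)-o["ee_pos"])).round(1), R.round(3).tolist(), o["ee_pos"].round(1)
E
python3 - <<'E'
from h import *
from scipy.optimize import least_squares
W,S,D=shot("wrist"),shot("scene"),shot("side")
print("red lid W z95",plane(W,(92.9,123.4),94).round(1),"yel W z123",plane(W,(317.6,116),122).round(1))
print("tri red",tri((S,(347.7,164)),(W,(92.9,123.4)))[0].round(1),"tri yel",tri((S,(308.1,197.7)),(D,(346.8,173.4)),(W,(317.6,116)))[0].round(1))
cl={"redB":[(S,257.2,227.9),(D,377,203.8),(W,394.9,197.2)],"redF":[(S,283.4,195.3),(D,336,211.6),(W,274.1,213.3)],"blueB":[(S,293.6,237.7),(D,365,187.5),(W,387.4,110.6)],"blueF":[(D,326.1,194.7),(W,258.5,129.2)],"yelF":[(S,351.9,213),(D,317,180),(W,240.8,32.6)]}
P={}
for k,o in cl.items():
    X,e=tri(*[(d,(u,v)) for d,u,v in o]); P[k]=X; print(k,X.round(1),e)
loc={"redB":(61.5,-42.5),"redF":(-61.5,-42.5),"blueB":(61.5,42.5),"blueF":(-61.5,42.5),"yelF":(-61.5,127.5)}
def f(p):
    c,s=np.cos(p[2]),np.sin(p[2]); return np.concatenate([np.array([p[0]+c*a-s*b,p[1]+s*a+c*b])-P[k][:2] for k,(a,b) in loc.items()])
r=least_squares(f,[635,20,.13]); print(r.x,r.fun.round(1))
c,s=np.cos(r.x[2]),np.sin(r.x[2])
for n,b in zip("wrby",(-127.5,-42.5,42.5,127.5)): print(n,(r.x[0]-s*b).round(1),(r.x[1]+c*b).round(1))
E
```

```text
red lid W z95 [436.   59.7  94. ] yel W z123 [625.8  66.  122. ]
tri red [434.4  58.9  90.4] tri yel [626.9  64.5 114.5]
redB [702.7 -15.7  54.5] [0.8, 1.6, 0.9]
redF [580.1 -32.5  54.8] [0.4, 1.0, 1.3]
blueB [690.3  68.3  55. ] [0.7, 1.3, 1.0]
blueF [568.4  51.6  53.5] [0.8, 0.8]
yelF [556.  134.9  53. ] [1.4, 1.3, 1.9]
[6.35272599e+02 1.78170098e+01 1.41890499e-01] [-0.5  0.2  0.3 -0.5 -0.1  0.2 -0.  -0.4  0.4  0.5]
w 653.3 -108.4
r 641.3 -24.3
b 629.3 59.9
y 617.2 144.0
```

Careful with the scale: shifts go in units of 25 mm. That gives: 32 mm is 1.28, 6 mm is 0.24.

```bash
python3 jog.py '{"tx": [0,0,1.28,1.28,0],"ty": [0,0,0.24,0.2,0],"tz": [0,0,0,0,0],"rx": [0,0,0,0,0],"ry": [0,0,0,0,0],"rz": [-0.071,-0.071,0,0,0]}' 88
python3 - <<'E'
from h import *
print(tool([626.5,65.5,77]))
W=shot("wrist")
print([b for b in blobs(W,"yellow") if b[0][4]>60])
for b in blobs(W,"yellow"):
    if b[0][4]>1500: print(plane(W,b[1],122).round(1))
E
```

```text
t: 0.97
ee_pos: [626.9, 69.0, 239.8]
orientation: [-2.055, -2.375, -0.002]
ft_force: [-0.0, -0.2, -0.2]
width: 87.6
grasp_force: 0.0
(array([ -3.6,  -1. , 162.8]), [[-0.144, 0.99, 0.0], [0.99, 0.144, 0.002], [0.002, 0.001, -1.0]], array([626.9,  69. , 239.8]))
[([245, 78, 17, 50, 735], [253.3, 102.7]), ([377, 78, 17, 51, 726], [384.7, 103.3]), ([289, 176, 52, 54, 2175], [314.6, 202.5])]
[625.6  67.1 122. ]
```

```bash
python3 jog.py '{"tx": [-0.1,0,0,0,0],"ty": [-0.04,0,0,0,0],"tz": [1.6,1.6,1.6,1.2,0.48],"rx": [0,0,0,0,0],"ry": [0,0,0,0,0],"rz": [0,0,0,0,0]}' 88; python3 jog.py '{"tx": [0,0],"ty": [0,0],"tz": [0,0],"rx": [0,0],"ry": [0,0],"rz": [0,0]}'; python3 jog.py '{"tx": [0,0,0,0,0],"ty": [0,0,0,0,0],"tz": [0,0,0,0,0],"rx": [0,0,0,0,0],"ry": [0,0,0,0,0],"rz": [0,0,0,0,0]}' 20
```

```text
t: 1.43
ee_pos: [623.2, 61.2, 74.0]
orientation: [-2.055, -2.369, 0.009]
ft_force: [-25.0, -3.4, 106.3]
width: 87.9
grasp_force: 53.6
t: 1.6
ee_pos: [626.5, 61.6, 77.8]
orientation: [-2.059, -2.373, 0.0]
ft_force: [-0.7, 0.2, 0.2]
width: 87.8
grasp_force: 0.0
t: 2.02
ee_pos: [626.4, 62.3, 78.1]
orientation: [2.058, 2.373, 0.001]
ft_force: [-0.2, -0.6, 1.1]
width: 58.1
grasp_force: 0.0
```

Run:
```python
from h import *
print(tool([626,66.5,77]))
W=shot("wrist","w1")
for b in blobs(W,"yellow"):
    if b[0][4]>1500: print(b,plane(W,b[1],122).round(1))
```

```text
(array([4.2, 0.2, 1.1]), [[-0.142, 0.99, 0.001], [0.99, 0.142, 0.0], [-0.0, 0.001, -1.0]], array([626.4,  62.3,  78.1]))
([172, 37, 40, 100, 3062], [192.3, 85.7]) [580.9 136.5 122. ]
([436, 37, 40, 100, 2723], [455.3, 89.3]) [654.6 146.1 122. ]
([254, 248, 122, 65, 6219], [314.6, 284.5]) [623.8  79.3 122. ]
([265, 349, 100, 22, 1551], [314.7, 357.6]) [627.9  50.2 122. ]
```

View pics/w1.png

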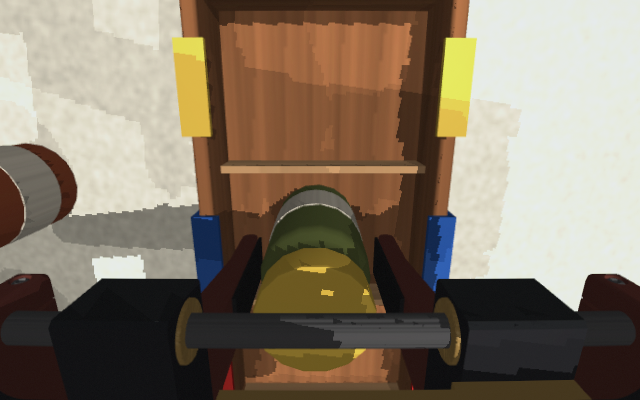

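The yellow jar stands between the fingers, its lid centre about (315,310), so I need to move about 4 mm along tool x before closing.

In the tool's units: 2 mm is 0.08.

```bash
python3 jog.py '{"tx": [0.08,0.08,0,0],"ty": [0,0,0,0],"tz": [0,0,0,0],"rx": [0,0,0,0],"ry": [0,0,0,0],"rz": [0,0,0,0]}' 54;  python3 jog.py '{"tx": [0,0,0,0],"ty": [0,0,0,0],"tz": [0,0,0,0],"rx": [0,0,0,0],"ry": [0,0,0,0],"rz": [0,0,0,0]}' 20; python3 jog.py '{"tx": [0,0,0,0,0],"ty": [0,0,0,0,0],"tz": [0,0,-0.32,-0.64,-0.96],"rx": [0,0,0,0,0],"ry": [0,0,0,0,0],"rz": [0,0,0,0,0]}'
```

```text
t: 2.4
ee_pos: [625.6, 66.5, 77.7]
orientation: [-2.058, -2.374, 0.0]
ft_force: [1.5, 0.4, -0.6]
width: 54.2
grasp_force: 0.0
t: 2.73
ee_pos: [625.4, 66.3, 77.6]
orientation: [-2.058, -2.373, 0.001]
ft_force: [-1.1, -0.1, -0.4]
width: 47.4
grasp_force: 30.0
t: 3.15
ee_pos: [623.9, 66.1, 124.2]
orientation: [-2.056, -2.371, 0.005]
ft_force: [0.0, 0.6, -3.1]
width: 47.1
grasp_force: 30.0
```

In the tool's units: -20 mm is -0.8, 24 mm is 0.96.

```bash
python3 jog.py '{"tx": [0,0.56,0.96,0.96,0.56],"ty": [0,0,0,0,0],"tz": [-0.8,0,0,0,0],"rx": [0,0,0,0,0],"ry": [0,0,0,0,0],"rz": [0,0,0,0,0]}';  python3 jog.py '{"tx": [0,0,0],"ty": [0,0,0],"tz": [0,0,0],"rx": [0,0,0],"ry": [0,0,0],"rz": [0,0,0]}'
python3 - <<'E'
from h import *
print(tool([617.2,144,79])[::2])
W=shot("wrist")
b=sorted(blobs(W,"yellow"),key=lambda b:-b[0][4])[:4]
print(b)
E
```

```text
t: 3.57
ee_pos: [613.9, 143.8, 145.1]
orientation: [-2.057, -2.373, 0.0]
ft_force: [-0.5, -0.8, -3.7]
width: 47.5
grasp_force: 30.0
t: 3.82
ee_pos: [614.6, 141.3, 145.1]
orientation: [-2.058, -2.374, 0.001]
ft_force: [-1.0, -0.2, -3.5]
width: 47.5
grasp_force: 30.0
(array([ 2.3,  3. , 66.1]), array([614.6, 141.3, 145.1]))
[([262, 259, 114, 54, 4133], [318.3, 291.0]), ([264, 349, 110, 32, 2619], [318.4, 361.9]), ([396, 177, 24, 62, 1145], [407.8, 207.8]), ([226, 176, 23, 62, 1138], [237.1, 207.2])]
```

```bash
python3 jog.py '{"tx": [0.092,0,0,0,0],"ty": [0.12,0,0,0,0],"tz": [0.4,0.8,0.72,0.4,0.16],"rx": [0,0,0,0,0],"ry": [0,0,0,0,0],"rz": [0,0,0,0,0]}';  python3 jog.py '{"tx": [0,0,0,0],"ty": [0,0,0,0],"tz": [0.08,0,0.04,0],"rx": [0,0,0,0],"ry": [0,0,0,0],"rz": [0,0,0,0]}'
```

```text
t: 4.28
ee_pos: [616.4, 143.4, 81.2]
orientation: [-2.058, -2.371, 0.004]
ft_force: [0.1, 0.1, -2.1]
width: 47.2
grasp_force: 30.0
t: 4.62
ee_pos: [618.1, 144.3, 81.4]
orientation: [2.058, 2.373, 0.002]
ft_force: [-0.4, -0.4, -3.8]
width: 47.1
grasp_force: 30.0
```

```bash
for i in 1 2; do :; done; python3 jog.py '{"tx": [0,0,0],"ty": [0,0,0],"tz": [0.08,0,0],"rx": [0,0,0],"ry": [0,0,0],"rz": [0,0,0]}';  python3 jog.py '{"tx": [0,0,0],"ty": [0,0,0],"tz": [0.04,0,0],"rx": [0,0,0],"ry": [0,0,0],"rz": [0,0,0]}'
```

```text
t: 4.87
ee_pos: [617.6, 144.3, 78.9]
orientation: [2.058, 2.373, 0.0]
ft_force: [0.1, 0.8, -3.8]
width: 47.0
grasp_force: 30.0
t: 5.12
ee_pos: [617.5, 144.2, 77.6]
orientation: [-2.058, -2.373, 0.0]
ft_force: [0.8, -0.1, -3.5]
width: 46.8
grasp_force: 30.0
```

In the tool's units: 1 mm is 0.04.

```bash
python3 jog.py '{"tx": [0,0,0],"ty": [0,0,0],"tz": [0.04,0,0],"rx": [0,0,0],"ry": [0,0,0],"rz": [0,0,0]}'
```

```text
t: 5.37
ee_pos: [617.5, 144.2, 77.6]
orientation: [2.058, 2.373, 0.0]
ft_force: [-2.7, -0.2, 5.0]
width: 47.3
grasp_force: 30.0
```

```bash
python3 jog.py '{"tx": [0,0,0,0],"ty": [0,0,0,0],"tz": [0,0,0,0],"rx": [0,0,0,0],"ry": [0,0,0,0],"rz": [0,0,0,0]}' 66; python3 jog.py '{"tx": [0,0,0,0,0],"ty": [0,0,0,0,0],"tz": [-0.4,-1,-1.4,-1.4,-0.8],"rx": [0,0,0,0,0],"ry": [0,0,0,0,0],"rz": [0,0,0,0,0]}'; python3 jog.py '{"tx": [0,0],"ty": [0,0],"tz": [0,0],"rx": [0,0],"ry": [0,0],"rz": [0,0]}' 88
python3 - <<'E'
from h import *
W=shot("wrist","w2")
for c in ("yellow","red"): print(c,[(b,plane(W,b[1],122 if c[0]=="y" else 94).round(1)) for b in blobs(W,c) if b[0][4]>900])
print(tool([435,59,180]))
E
```

```text
t: 5.7
ee_pos: [617.8, 144.3, 76.7]
orientation: [2.058, 2.373, 0.001]
ft_force: [-0.3, 0.2, 0.3]
width: 65.8
grasp_force: 0.0
t: 6.12
ee_pos: [619.0, 144.6, 206.2]
orientation: [2.056, 2.371, 0.006]
ft_force: [1.0, -0.2, 0.7]
width: 66.1
grasp_force: 0.0
t: 6.28
ee_pos: [618.3, 144.4, 203.7]
orientation: [2.057, 2.372, 0.004]
ft_force: [0.1, -0.9, -0.9]
width: 76.0
grasp_force: 0.0
yellow [(([286, 183, 60, 61, 2841], [315.6, 213.5]), array([617.9, 145.1, 122. ]))]
red [(([57, 245, 58, 36, 1505], [84.5, 263.2]), array([434.9,  65.8,  94. ]))]
(array([ -58.5, -192.5,   21.9]), [[-0.142, 0.99, 0.0], [0.99, 0.142, 0.0], [0.0, 0.0, -1.0]], array([617.3, 144.2, 202. ]))
```

```bash
python3 jog.py '{"tx": [-0.24,-0.44,-0.44,-0.44,-0.4],"ty": [-0.8,-1.44,-1.44,-1.44,-1.36],"tz": [0,0,0,0,0],"rx": [0,0,0,0,0],"ry": [0,0,0,0,0],"rz": [0,0,0,0,0]}'; python3 jog.py '{"tx": [-0.28,-0.1,0,0,0],"ty": [-0.88,-0.34,0,0,0],"tz": [0,0,0,0,0],"rx": [0,0,0,0,0],"ry": [0,0,0,0,0],"rz": [0,0,0,0,0]}'
python3 - <<'E'
from h import *
W=shot("wrist","w3")
for c in ("red",): print(c,[(b,plane(W,b[1],94).round(1)) for b in blobs(W,c) if b[0][4]>900])
print(tool([435,59,52])[::2])
E
```

```text
t: 6.75
ee_pos: [460.8, 72.0, 199.8]
orientation: [-2.056, -2.372, 0.005]
ft_force: [-0.2, -0.3, 0.6]
width: 87.7
grasp_force: 0.0
t: 7.17
ee_pos: [436.8, 59.5, 201.6]
orientation: [2.058, 2.373, 0.001]
ft_force: [0.8, -0.2, 0.2]
width: 87.7
grasp_force: 0.0
red [(([282, 173, 63, 61, 2987], [313.5, 203.2]), array([434.5,  59.8,  94. ]))]
(array([ -0.3,  -2. , 149.6]), array([436.8,  59.5, 201.6]))
```

In the tool's units: 35 mm is 1.4, 30 mm is 1.2.

```bash
python3 jog.py '{"tx": [0.02,0,0,0,0],"ty": [-0.08,0,0,0,0],"tz": [0.8,1.4,1.4,1.2,0.72],"rx": [0,0,0,0,0],"ry": [0,0,0,0,0],"rz": [0,0,0,0,0]}' 88; python3 jog.py '{"tx": [0,0,0,0],"ty": [0,0,0,0],"tz": [0.32,0.12,0,0],"rx": [0,0,0,0],"ry": [0,0,0,0],"rz": [0,0,0,0]}';  python3 jog.py '{"tx": [0,0,0,0,0],"ty": [0,0,0,0,0],"tz": [0,0,0,0,0],"rx": [0,0,0,0,0],"ry": [0,0,0,0,0],"rz": [0,0,0,0,0]}' 30; python3 jog.py '{"tx": [0,0,0],"ty": [0,0,0],"tz": [0,0,0],"rx": [0,0,0],"ry": [0,0,0],"rz": [0,0,0]}'
```

```text
t: 7.63
ee_pos: [433.0, 59.6, 60.7]
orientation: [-2.056, -2.373, 0.003]
ft_force: [-0.4, -0.1, 1.5]
width: 87.8
grasp_force: 0.0
t: 7.97
ee_pos: [434.2, 59.5, 53.3]
orientation: [2.057, 2.373, 0.002]
ft_force: [0.3, 0.4, 0.2]
width: 87.9
grasp_force: 0.0
t: 8.38
ee_pos: [433.4, 59.3, 53.1]
orientation: [2.058, 2.373, 0.001]
ft_force: [-0.9, 0.2, -1.0]
width: 57.8
grasp_force: 0.0
t: 8.63
ee_pos: [433.5, 59.3, 53.0]
orientation: [2.058, 2.373, 0.001]
ft_force: [-1.1, 0.1, 6.4]
width: 55.1
grasp_force: 30.0
```

In the tool's units: -28 mm is -1.12, -12 mm is -0.48.

```bash
python3 jog.py '{"tx": [0,0,0,0,0],"ty": [0,0,0,0,0],"tz": [-0.4,-1,-1.4,-1.12,-0.48],"rx": [0,0,0,0,0],"ry": [0,0,0,0,0],"rz": [0,0,0,0,0]}'; python3 jog.py '{"tx": [-0.2,-0.56,-0.76,-0.84,-0.84],"ty": [0.6,1.2,1.44,1.44,1.4],"tz": [0,0,0,0,0],"rx": [0,0,0,0,0],"ry": [0,0,0,0,0],"rz": [0,0,0,0,0]}'; python3 jog.py '{"tx": [-0.8,-0.48,0,0,0],"ty": [1.12,0.56,0,0,0],"tz": [0,0,0,0,0],"rx": [0,0,0,0,0],"ry": [0,0,0,0,0],"rz": [0,0,0,0,0]}'
python3 - <<'E'
from h import *
W=shot("wrist","w4")
print([b for b in blobs(W,"red") if b[0][4]>300])
print(tool([641.3,-24.3,70])[::2])
E
```

```text
t: 9.05
ee_pos: [434.2, 59.4, 166.0]
orientation: [2.057, 2.372, 0.004]
ft_force: [1.0, 0.1, -2.7]
width: 55.8
grasp_force: 30.0
t: 9.47
ee_pos: [595.9, 1.0, 163.0]
orientation: [-2.057, -2.373, 0.001]
ft_force: [1.1, -0.2, -3.0]
width: 55.8
grasp_force: 30.0
t: 9.88
ee_pos: [639.5, -23.9, 162.1]
orientation: [-2.057, -2.372, 0.002]
ft_force: [-0.2, 0.1, -3.4]
width: 55.5
grasp_force: 30.0
[([231, 176, 21, 58, 1011], [241.1, 204.6]), ([390, 177, 22, 57, 1020], [400.4, 205.1]), ([252, 245, 133, 68, 5682], [318.8, 286.6]), ([260, 349, 116, 31, 2545], [318.1, 361.7])]
(array([-1. ,  2. , 92.3]), array([639.4, -23.7, 162.3]))
```

View pics/w4.png

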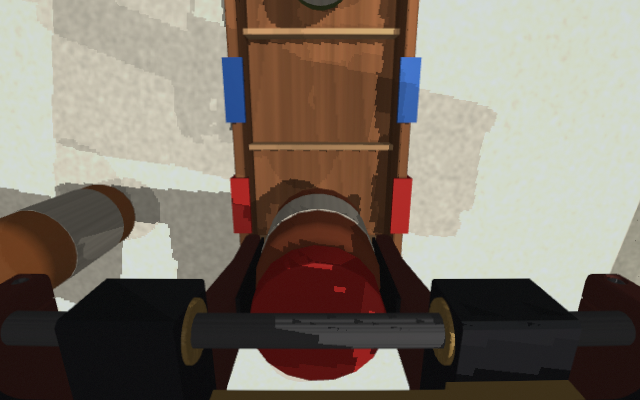

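The red jar hangs upright over its bay, lid at (318,312), with the red clips at (241,205) and (400,205). It is centred between the rails, so I lower it.

In the tool's units: 12 mm is 0.48, 8 mm is 0.32.

```bash
python3 jog.py '{"tx": [-0.04,0,0,0,0],"ty": [0.08,0,0,0,0],"tz": [0.48,1,1,0.64,0.32],"rx": [0,0,0,0,0],"ry": [0,0,0,0,0],"rz": [0,0,0,0,0]}'; python3 jog.py '{"tx": [0,0,0,0],"ty": [0,0,0,0],"tz": [0.12,0.04,0,0],"rx": [0,0,0,0],"ry": [0,0,0,0],"rz": [0,0,0,0]}'; python3 jog.py '{"tx": [0,0,0],"ty": [0,0,0],"tz": [0.04,0,0],"rx": [0,0,0],"ry": [0,0,0],"rz": [0,0,0]}'; python3 jog.py '{"tx": [0,0,0],"ty": [0,0,0],"tz": [0.04,0,0],"rx": [0,0,0],"ry": [0,0,0],"rz": [0,0,0]}'
```

```text
t: 10.35
ee_pos: [640.7, -24.2, 73.6]
orientation: [-2.055, -2.371, 0.005]
ft_force: [0.2, 0.3, -2.4]
width: 55.5
grasp_force: 30.0
t: 10.68
ee_pos: [644.0, -24.8, 73.8]
orientation: [2.057, 2.372, 0.002]
ft_force: [0.5, 0.3, -2.6]
width: 55.5
grasp_force: 30.0
t: 10.93
ee_pos: [643.5, -24.9, 72.3]
orientation: [2.058, 2.373, 0.001]
ft_force: [0.3, -0.6, -3.4]
width: 55.4
grasp_force: 30.0
t: 11.18
ee_pos: [643.1, -24.9, 70.6]
orientation: [-2.058, -2.373, 0.0]
ft_force: [-0.8, -0.2, -2.4]
width: 55.4
grasp_force: 30.0
```

In the tool's units: 1.5 mm is 0.06.

```bash
python3 jog.py '{"tx": [0,0,0],"ty": [0,0,0],"tz": [0.06,0,0],"rx": [0,0,0],"ry": [0,0,0],"rz": [0,0,0]}'; python3 jog.py '{"tx": [0,0,0],"ty": [0,0,0],"tz": [0.04,0,0],"rx": [0,0,0],"ry": [0,0,0],"rz": [0,0,0]}'
```

```text
t: 11.43
ee_pos: [643.0, -24.8, 69.0]
orientation: [-2.058, -2.373, 0.0]
ft_force: [-0.0, 0.6, -3.5]
width: 55.6
grasp_force: 30.0
t: 11.68
ee_pos: [643.2, -24.8, 68.1]
orientation: [-2.058, -2.373, 0.0]
ft_force: [0.0, 0.2, -2.4]
width: 55.5
grasp_force: 30.0
```

```bash
python3 jog.py '{"tx": [0,0,0],"ty": [0,0,0],"tz": [0.04,0,0],"rx": [0,0,0],"ry": [0,0,0],"rz": [0,0,0]}'; python3 jog.py '{"tx": [0,0,0,0],"ty": [0,0,0,0],"tz": [0,0,0,0],"rx": [0,0,0,0],"ry": [0,0,0,0],"rz": [0,0,0,0]}' 68;  python3 jog.py '{"tx": [0,0,0,0,0],"ty": [0,0,0,0,0],"tz": [-0.4,-1,-1.4,-1.6,-1.6],"rx": [0,0,0,0,0],"ry": [0,0,0,0,0],"rz": [0,0,0,0,0]}'; python3 jog.py '{"tx": [0,0,0,0],"ty": [0,0,0,0],"tz": [-1,-0.32,0,0],"rx": [0,0,0,0],"ry": [0,0,0,0],"rz": [0,0,0,0]}' 88
python3 - <<'E'
from h import *
S,D,W=shot("scene","s5"),shot("side"),shot("wrist")
rb=max(blobs(W,"red"),key=lambda b:b[0][4]); print("red",rb,plane(W,rb[1],109).round(1))
for n,d in (("S",S),("D",D)):
    print(n,[b for b in blobs(d,"blue",110,50,20)])
print(tool([388,-245,250])[::2])
E
```

```text
t: 11.93
ee_pos: [643.2, -24.8, 68.1]
orientation: [2.058, 2.373, 0.0]
ft_force: [-3.3, 0.3, 5.2]
width: 55.3
grasp_force: 30.0
t: 12.27
ee_pos: [643.4, -24.9, 67.2]
orientation: [2.058, 2.373, 0.0]
ft_force: [-0.1, -0.2, -0.3]
width: 68.3
grasp_force: 0.0
t: 12.68
ee_pos: [642.6, -24.8, 218.9]
orientation: [-2.058, -2.373, 0.001]
ft_force: [0.5, -0.1, -0.3]
width: 68.0
grasp_force: 0.0
t: 13.02
ee_pos: [642.7, -24.8, 249.7]
orientation: [-2.058, -2.373, 0.0]
ft_force: [0.1, -0.3, -0.2]
width: 87.2
grasp_force: 0.0
red ([291, 167, 57, 55, 2441], [319.6, 193.7]) [643.9 -24.5 109. ]
S [([256, 120, 10, 12, 89], [260.7, 125.8]), ([308, 201, 18, 7, 68], [316.3, 204.2]), ([284, 233, 20, 17, 230], [293.0, 240.8])]
D [([361, 184, 9, 8, 26], [365.0, 186.7]), ([322, 190, 9, 15, 68], [325.7, 196.0]), ([262, 255, 21, 19, 317], [271.9, 263.9])]
(array([-182. , -282.6,   -1.2]), array([642. , -24.8, 247.8]))
```

In the tool's units: -18 mm is -0.72, -34 mm is -1.36.

```bash
python3 jog.py '{"tx": [-0.4,-0.72,-0.88,-0.88,-0.88],"ty": [-0.6,-1.12,-1.36,-1.36,-1.36],"tz": [0,0,0,0,0],"rx": [0,0,0,0,0],"ry": [0,0,0,0,0],"rz": [0,0,0,0,0]}'; python3 jog.py '{"tx": [-0.88,-0.88,-0.88,-0.64,-0.24],"ty": [-1.36,-1.36,-1.36,-0.96,-0.36],"tz": [0,0,0,0,0],"rx": [0,0,0,0,0],"ry": [0,0,0,0,0],"rz": [0,0,0,0,0]}';python3 jog.py '{"tx": [0,0,0],"ty": [0,0,0],"tz": [0,0,0],"rx": [0,0,0],"ry": [0,0,0],"rz": [0,0,0]}'
python3 - <<'E'
from h import *
S,D,W=shot("scene"),shot("side"),shot("wrist","w5")
B={n:[b for b in blobs(d,"blue",110,50,60)] for n,d in (("S",S),("D",D),("W",W))}
b=max(B["W"],key=lambda b:b[0][4]); print(B["W"],plane(W,b[1],99).round(1))
print("tri WD",tri((W,b[1]),(D,(271.9,263.4))), "SD",tri((S,(260.7,125.8)),(D,(271.9,263.4))))
X=plane(W,b[1],99); print(tool([X[0],X[1],58])[::2])
E
```

```text
t: 13.58
ee_pos: [510.7, -138.8, 248.2]
orientation: [-2.055, -2.372, 0.002]
ft_force: [-0.1, -0.3, 0.8]
width: 87.8
grasp_force: 0.0
t: 14.0
ee_pos: [388.4, -245.8, 248.8]
orientation: [-2.059, -2.368, 0.002]
ft_force: [-0.5, 0.9, 0.5]
width: 87.8
grasp_force: 0.0
t: 14.25
ee_pos: [392.6, -244.0, 249.8]
orientation: [-2.057, -2.373, -0.001]
ft_force: [0.7, -0.2, 0.9]
width: 87.6
grasp_force: 0.0
[([290, 160, 51, 50, 1991], [315.1, 185.0])] [ 390.7 -239.3   99. ]
tri WD (array([ 390.04941895, -240.53757173,   93.61656672]), [0.8, 0.8]) SD (array([ 388.39349317, -236.0699962 ,   90.48735498]), [1.4, 1.4])
(array([  4.8,  -1.4, 192. ]), array([ 392.7, -243.9,  250. ]))
```

View pics/w5.png

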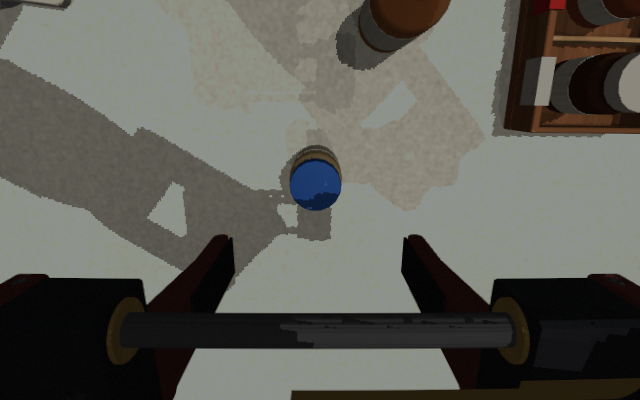

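The blue jar stands alone, lid at (315,185), with the bottle clear at (390,30). Both views put it at (390.5,-239.7), lid about z 93, which fits its height. Next I descend and grasp.

In the tool's units: 30 mm is 1.2, 2 mm is 0.08.

```bash
python3 jog.py '{"tx": [0.08,0.08,0.02,0,0],"ty": [-0.04,-0.04,0,0,0],"tz": [0.8,1.4,1.6,1.52,1.2],"rx": [0,0,0,0,0],"ry": [0,0,0,0,0],"rz": [0,0,0,0,0]}' 88; python3 jog.py '{"tx": [0,0,0,0,0],"ty": [0,0,0,0,0],"tz": [0.72,0.32,0.12,0,0],"rx": [0,0,0,0,0],"ry": [0,0,0,0,0],"rz": [0,0,0,0,0]}'
python3 - <<'E'
from h import *
W=shot("wrist"); print([b for b in blobs(W,"blue",110,50,60)]); print(tool([390.5,-239.5,58])[::2])
X=proj(W,[390.5,-239.5,100]); print(X)
E
```

```text
t: 14.82
ee_pos: [389.2, -239.4, 85.0]
orientation: [-2.056, -2.374, 0.0]
ft_force: [-0.1, -1.3, -0.3]
width: 87.8
grasp_force: 0.0
t: 15.23
ee_pos: [390.1, -240.7, 59.0]
orientation: [2.057, 2.373, 0.0]
ft_force: [0.6, -0.2, -0.0]
width: 87.7
grasp_force: 0.0
[([256, 247, 125, 66, 3884], [321.1, 286.0]), ([274, 348, 96, 25, 1057], [320.2, 360.3])]
(array([1.3, 0.6, 1.3]), array([ 390.1, -240.9,   59.3]))
[316.99172282 320.61919014]
```

In the tool's units: 1 mm is 0.04.

```bash
python3 jog.py '{"tx": [0.04,0,0,0,0],"ty": [0,0,0,0,0],"tz": [0,0,0,0,0],"rx": [0,0,0,0,0],"ry": [0,0,0,0,0],"rz": [0,0,0,0,0]}' 30; python3 jog.py '{"tx": [0,0,0,0],"ty": [0,0,0,0],"tz": [0,0,0,0],"rx": [0,0,0,0],"ry": [0,0,0,0],"rz": [0,0,0,0]}'; python3 jog.py '{"tx": [0,0,0,0,0],"ty": [0,0,0,0,0],"tz": [-0.4,-1,-1.52,-1.52,-1.12],"rx": [0,0,0,0,0],"ry": [0,0,0,0,0],"rz": [0,0,0,0,0]}'; python3 jog.py '{"tx": [0,0,0,0,0],"ty": [0.4,0.96,1.44,1.52,1.52],"tz": [-0.48,0,0,0,0],"rx": [0,0,0,0,0],"ry": [0,0,0,0,0],"rz": [0,0,0,0,0]}'
```

```text
t: 15.7
ee_pos: [389.1, -239.6, 58.5]
orientation: [2.058, 2.373, 0.0]
ft_force: [-0.2, 0.2, -0.4]
width: 57.7
grasp_force: 0.0
t: 16.03
ee_pos: [389.3, -239.6, 58.4]
orientation: [2.058, 2.373, 0.0]
ft_force: [0.9, 0.1, 3.7]
width: 51.7
grasp_force: 30.0
t: 16.45
ee_pos: [388.6, -239.3, 199.8]
orientation: [2.058, 2.373, -0.0]
ft_force: [0.4, -0.1, -3.6]
width: 50.9
grasp_force: 30.0
t: 16.87
ee_pos: [533.9, -218.2, 209.5]
orientation: [-2.058, -2.372, 0.001]
ft_force: [0.4, -0.7, -2.5]
width: 51.1
grasp_force: 30.0
```

In the tool's units: 36 mm is 1.44, 18 mm is 0.72.

```bash
python3 jog.py '{"tx": [0,0,0.08,0.32,0.8],"ty": [1.52,1.44,1.28,0.72,0.32],"tz": [0,0,0,0,0],"rx": [0,0,0,0,0],"ry": [0,0,0,0,0],"rz": [0,0,0,0,0]}';  python3 jog.py '{"tx": [1.2,1.44,1.52,1.52,1.44],"ty": [0,0,0,0,0],"tz": [0,0,0,0,0],"rx": [0,0,0,0,0],"ry": [0,0,0,0,0],"rz": [0,0,0,0,0]}'; python3 jog.py '{"tx": [1.2,0.72,0.24,0,0],"ty": [0,0,0,0,0],"tz": [0,0,0,0,0],"rx": [0,0,0,0,0],"ry": [0,0,0,0,0],"rz": [0,0,0,0,0]}'
python3 - <<'E'
from h import *
W=shot("wrist","w6"); print([b for b in blobs(W,"blue",110,50,300)]); print(tool([629.3,59.9,75])[::2])
E
```

```text
t: 17.28
ee_pos: [662.0, -171.1, 208.6]
orientation: [2.059, 2.372, -0.001]
ft_force: [-0.8, 0.1, -3.4]
width: 51.3
grasp_force: 30.0
t: 17.7
ee_pos: [633.0, 7.4, 208.7]
orientation: [-2.057, -2.372, 0.003]
ft_force: [0.6, 0.7, -3.2]
width: 51.1
grasp_force: 30.0
t: 18.12
ee_pos: [626.7, 58.8, 209.0]
orientation: [-2.057, -2.374, 0.002]
ft_force: [0.8, -0.8, -3.3]
width: 50.7
grasp_force: 30.0
[([244, 164, 18, 49, 748], [253.2, 188.2]), ([381, 164, 18, 49, 754], [389.3, 188.5]), ([255, 249, 125, 65, 5903], [317.0, 285.9]), ([264, 348, 108, 29, 2182], [317.6, 359.8])]
(array([  1.4,   2.7, 134. ]), array([626.9,  58.2, 209. ]))
```

View pics/w6.png

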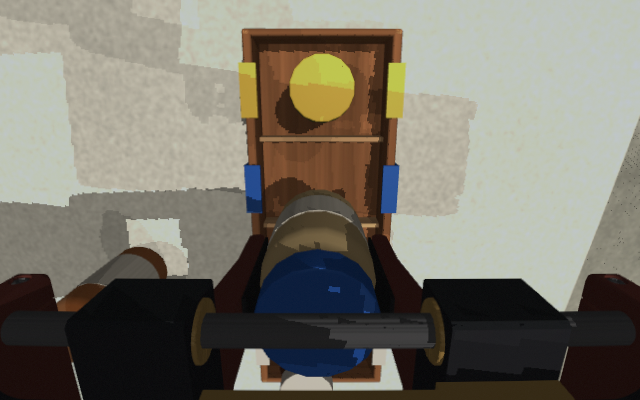

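The blue jar hangs upright over its bay, lid at (317,312), with the blue clips at (253,188) and (389,188). The yellow jar stands in its own bay at (322,88).

In the tool's units: 2 mm is 0.08, 34 mm is 1.36.

```bash
python3 jog.py '{"tx": [0.056,0,0,0,0],"ty": [0.08,0,0,0,0],"tz": [0.48,1.12,1.36,1.12,0.64],"rx": [0,0,0,0,0],"ry": [0,0,0,0,0],"rz": [0,0,0,0,0]}'; python3 jog.py '{"tx": [0,0,0,0,0],"ty": [0,0,0,0,0],"tz": [0.32,0.12,0.08,0,0],"rx": [0,0,0,0,0],"ry": [0,0,0,0,0],"rz": [0,0,0,0,0]}'; python3 jog.py '{"tx": [0,0,0],"ty": [0,0,0],"tz": [0.04,0,0],"rx": [0,0,0],"ry": [0,0,0],"rz": [0,0,0]}'
```

```text
t: 18.58
ee_pos: [626.8, 59.4, 86.9]
orientation: [-2.058, -2.369, 0.006]
ft_force: [-0.2, -0.5, -3.4]
width: 51.3
grasp_force: 30.0
t: 19.0
ee_pos: [629.9, 60.8, 79.4]
orientation: [2.058, 2.372, 0.002]
ft_force: [0.2, 0.1, -2.5]
width: 51.1
grasp_force: 30.0
t: 19.25
ee_pos: [629.2, 61.0, 77.9]
orientation: [2.058, 2.373, 0.001]
ft_force: [0.2, 0.2, -3.3]
width: 50.9
grasp_force: 30.0
```

In the tool's units: 2 mm is 0.08.

```bash
python3 jog.py '{"tx": [0,0,0],"ty": [0,0,0],"tz": [0.08,0,0],"rx": [0,0,0],"ry": [0,0,0],"rz": [0,0,0]}'; python3 jog.py '{"tx": [0,0,0],"ty": [0,0,0],"tz": [0.06,0,0],"rx": [0,0,0],"ry": [0,0,0],"rz": [0,0,0]}'; python3 jog.py '{"tx": [0,0,0],"ty": [0,0,0],"tz": [0.04,0,0],"rx": [0,0,0],"ry": [0,0,0],"rz": [0,0,0]}'
```

```text
t: 19.5
ee_pos: [628.8, 60.9, 75.1]
orientation: [-2.058, -2.373, 0.0]
ft_force: [-0.7, -1.1, -4.1]
width: 51.4
grasp_force: 30.0
t: 19.75
ee_pos: [628.9, 60.9, 73.6]
orientation: [-2.058, -2.373, 0.0]
ft_force: [0.3, -0.6, -4.0]
width: 51.4
grasp_force: 30.0
t: 20.0
ee_pos: [629.0, 60.9, 73.4]
orientation: [2.058, 2.373, 0.0]
ft_force: [-2.4, 0.3, 5.1]
width: 51.1
grasp_force: 30.0
```

It is on the floor, so I release and retreat.

In the tool's units: -40 mm is -1.6, -35 mm is -1.4.

```bash
python3 jog.py '{"tx": [0,0,0,0],"ty": [0,0,0,0],"tz": [0,0,0,0],"rx": [0,0,0,0],"ry": [0,0,0,0],"rz": [0,0,0,0]}' 66;  python3 jog.py '{"tx": [0,0,0,0,0],"ty": [0,0,0,0,0],"tz": [-0.4,-1,-1.4,-1.6,-1.6],"rx": [0,0,0,0,0],"ry": [0,0,0,0,0],"rz": [0,0,0,0,0]}'; python3 jog.py '{"tx": [0,0,0,0,0],"ty": [0,0,0,0,0],"tz": [-1.2,-0.48,0,0,0],"rx": [0,0,0,0,0],"ry": [0,0,0,0,0],"rz": [0,0,0,0,0]}'
python3 - <<'E'
from h import *
shot("side","side9"); W=shot("wrist"); S=shot("scene","sc9")
cv2.imwrite("pics/fin.png",cv2.resize(S["img"][90:320,180:500,::-1],None,fx=2.4,fy=2.4))
b=max(blobs(W,"blue",110,50),key=lambda b:b[0][4]); print(b,plane(W,b[1],114).round(1))
E
```

```text
t: 20.33
ee_pos: [629.1, 60.9, 72.7]
orientation: [2.058, 2.373, 0.0]
ft_force: [-0.3, 1.3, -0.2]
width: 65.7
grasp_force: 0.0
t: 20.75
ee_pos: [628.4, 60.9, 224.5]
orientation: [-2.058, -2.373, 0.001]
ft_force: [0.8, -0.1, 0.3]
width: 66.3
grasp_force: 0.0
t: 21.17
ee_pos: [627.7, 60.8, 262.5]
orientation: [-2.057, -2.372, 0.004]
ft_force: [0.6, -0.8, -0.0]
width: 66.0
grasp_force: 0.0
([295, 164, 51, 52, 2059], [320.1, 190.3]) [629.9  61.8 114. ]
```

View pics/fin.png

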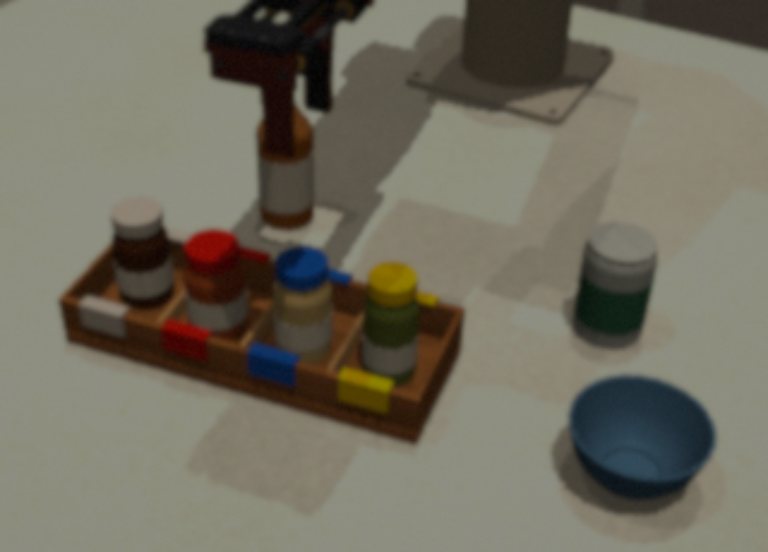

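View pics/side9.png

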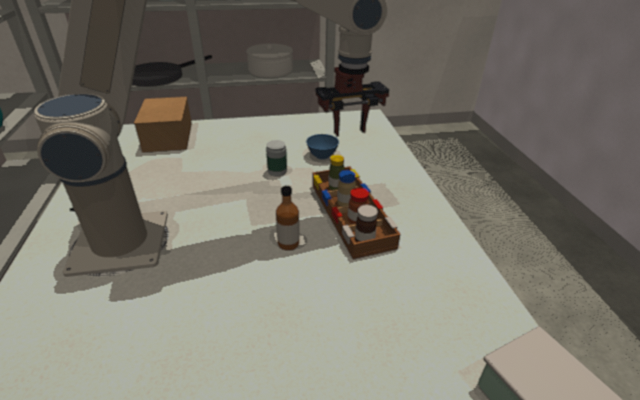

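In the crop all four jars stand upright behind matching clips, with lids at (138,217), (212,250), (302,268) and (392,283). Bottle, tin, bowl and white jar are where they were, and the gripper is clear.

```bash
python3 -c "
from workcell import ctrl
print(ctrl.close_job())"
```

```text
the job is handed in; nothing more can be done
None
```

The red, blue and yellow jars stand upright in the bays with matching clips, the bystanders are where they were, and the job is handed in at about 21 s; one thing to note is a brief 106 N wrist-force reading (limit 120 N) on the first descent to the yellow jar, probably an open finger touching the bay's clips, so the 40 N press limit may have been passed there.

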